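Scour the griddle plate and stand the scourer in its caddy

TASK

Take the orange scourer by its block, set it flat on the griddle at the end with the low raised lip, in the middle of the plate's width, and press it down with about 10 newtons while you draw it slowly, in one steady stroke of some four seconds without letting up, along the middle of the plate to the trough end. Let go of it there, lying flat on the plate, then take it again by its black handle and stand it in the narrow steel caddy, block down to the bottom and handle up, leaving the oil bottle and the pepper shaker where they stand.

Things in the scene. Friction and masses are not known exactly. Their poses are not given: they have to be found in the camera images.
- griddle: fixed dark steel griddle plate. Origin: centre of its flat top face (its z, the working height, differs from start to start). x axis along its 300 mm length, from the lip end (low lip 6 mm high, x -156 to -148 mm; wire handle to -184 mm) to the trough end (plate ends at +150 mm, steel trough to +182 mm, not above the plate). y along its 170 mm width, z up
- scourer: loose tool, 175 mm long, 0.3 kg. Origin: centre of its block's flat sole. Block 100 (x) x 46 (y) x 34 (z, up) mm, grey abrasive below, orange plastic above. Handle from the block's -x end to x = -125 mm: orange neck 26 mm wide to x = -67 mm, then black grip 22 mm wide; z = 14 to 34 mm, so its underside is 14 mm above the sole
- handle (a point): middle of the scourer's handle grip, at x = -98, y = 0, z = 24 mm in the scourer's frame; same axes as the scourer
- toe (a point): centre of the block's end face, the end away from the handle, at x = +50, y = 0, z = 17 mm in the scourer's frame; same axes as the scourer
- caddy: steel caddy with one narrow upright pocket, fixed. Origin: on the work surface below the pocket's centre. Pocket 44 mm (x) by 56 mm (y) inside, walls 4 mm with a rolled rim outside them, rim 92 mm above the origin, pocket floor 10 mm above it; foot plate 64 (x) x 76 (y) x 6 mm
- pocket (a point): centre of the caddy pocket's floor; same axes as the caddy
- oil_bottle: orange squeeze bottle with black nozzle, 56 mm across, 172 mm tall, loose; origin at the centre of its underside
- shaker: pepper shaker, clear body with grey lid, 44 mm across, 90 mm tall, loose; origin at the centre of its underside

How it is judged:
By the outcome, as a careful person would: the job done as asked, in the order asked, and still so for the second after the job is handed in, with the robot touching nothing.
It also fails if it takes over 72 s, if anything falls off the work surface, if the arm or the gripper's body presses on something with over 40 N, if the wrist force passes 120 N, or if a joint passes its speed limit or range.

ROBOT

A 6-joint arm with a two-finger parallel gripper is mounted at the origin on a cart in front of the work surface, level with it; the furniture and walls round the work are solid. World frame = base frame: x ahead of the robot, y to its left, z up, the work surface at z = 0. Lengths are in m, angles in rad, forces in N, time in s.
With the tool pointing down it reaches from about 0.275 to 0.875 m from the base axis. Payload 12.5 kg.
Tool frame: the origin (TCP) lies between the finger pads; the fingertips stand 17 mm ahead of it and the grasp point (between the pads) lies 2 mm behind it; z points along the fingers, y is the line along which they close (so a half turn about z gives the same grasp; the last joint's range is limited). The gripper opens to 85 mm and grips with 20 to 120 N. Pads are 22 mm wide; open, the fingers measure 114 mm over their backs; the gripper's body (76 mm by 85 mm) begins 54 mm behind the grasp point. The pads swing forward as they close: fully open they stand 13 mm farther back than shut.
Start: joints at [1.17, 0.351, 1.652, -0, 1.139, -0.085], TCP at [0.171, 0.523, 0.217] pointing down, gripper open.
Joint ranges: [-2.75, 2.75], [-0.79, 2.1], [0.01, 2.65], [-1.57, 4.71], [0.07, 3.14], [-2.87, 2.87]. Speed limits (rad/s): [2.22, 2.22, 2.79, 3.14, 3.14, 3.14].

INTERFACE

Orientations are given as [roll, pitch, yaw] about the fixed x, y, z axes, in that order (R = Rz(yaw) Ry(pitch) Rx(roll)).
In Python, from station import env gives the robot as it stands.
- The arm moves only by the shell command python3 -m crank 'ROWS'. ROWS is JSON, a list that holds one entry, the list of rows, each a list of 7 numbers: the turn, a rotation vector about the tool's x, y, z in rad, then the shift along the tool's x, y, z in m, then the finger opening in m, from 0 to 0.0854. A call has 1 to 12 rows; each row is the pose to reach, as a shift and turn from the pose commanded when the call began, along the tool's axes at that moment; what a row does not reach only later rows make up. A row lasts 1/12 s, in which the tool goes at most 41.7 mm and 7.16 degrees, less where a joint would pass 70% of its speed; a pose out of reach is approached as far as the arm can. A call with a gripper value outside its range is refused whole. The fingers move at their own pace and stop on an object; the grip force is fixed at half the most. Time passes only in rows, so rows that repeat a pose let the fingers close. It gives the time, the measured TCP pose, the force, the opening and the grip force at its end, in the units of the state.
- env.state(): the state, without advancing time (a new reading comes with each control period).
- env.grab_frame(name): name is "scene" or "side" or "wrist"; returns a dict with "image" (480x640x3 uint8, red, green, blue), "depth" (480x640 float32, m along the optical axis (not along the pixel's ray), 0 where there is no reading), "vertical_fov" (degrees; the focal length in pixels is half the picture's height over the tangent of half this angle, whatever the lens; pixels are square), "cx", "cy" (the principal point, pixels), "eye" and "rotation" of the camera in the world; the wrist camera has in their place "T_tool_cam" (4x4, takes a point from camera to tool coordinates, whose origin is the TCP and whose axes are the flange's). Camera axes: x right, y up, looking along -z (the intrinsics and any distortion apply to the point x, -y, -z); pixel columns grow to the right and rows downward; lengths in m; the calibration is good to about 2 mm. The wrist camera is an equidistant fisheye: a pixel r from the principal point sees the ray r / f radians off the axis. A picture is of the moment at which its call begins: read the wrist's pose just before it.
- env.finish_job(): hands the job in; it is judged then, once.
Trained networks look in a picture, given as the dict that the camera call returned (one of the last four; its "shot" number tells which), for a name from the list of things; names that differ only in an ending like _2 or _b are one class to them, and where a whole thing is asked for, a point or a joint stands for the part that bears it (a point fixed in the world has none). Each returns a list of dicts, best first, with "score" (0 to 1); they miss things now and then, are a little off and sometimes report something else, mostly with a low value. They report only what shows in the picture. A call takes as long as a camera call.
- env.cut_out(name, picture): "region" (480x640 bool, what is visible of it) and "box" ([centre column, centre row, width, height] in pixels, round what is visible of it).
The state is a dict: "time": time; "q": joint angles; "joint_vel": joint speeds; "effort": joint torques, N m; "tcp_pos": TCP position; "tcp_rot": TCP orientation; "contact_force": force on the tool from outside, world axes, zero at the start; "torque": the same for the moment, N m; "finger_gap": opening from 0.0 (shut) to 1.0 (fully open); "grip_force": force on a finger pad.
Only numpy, scipy, OpenCV 4.12 (cv2) and the standard library are available. Lean on these libraries where they do the work, as an engineer would, in place of code of your own. Each camera call takes 0.05 s, during which the arm holds its last target. There are 200 camera calls.

## Working session

There is one attempt and no reset: what is moved stays moved. The work goes in short steps, Python scripts to look and compute and a shell command to move; the robot and the scene stay as the last step left them, time stands still between calls to the robot, and variables do not carry over. Pictures are saved under pics/ and viewed, at most 14 in all, crops included, and the job is handed in when it is done.

```bash
mkdir -p pics; ls; cat > h.py <<'E'
import numpy as np, cv2
from station import env
from scipy.spatial.transform import Rotation as R
def cloud(p):
    h,w=p["depth"].shape; f=h/2/np.tan(np.radians(p["vertical_fov"])/2)
    v,u=np.mgrid[:h,:w]; d=p["depth"]
    c=np.stack([(u-p["cx"])/f*d,-(v-p["cy"])/f*d,-d],-1)
    return c@np.array(p["rotation"]).T+np.array(p["eye"])
E
python3 - <<'E'
from h import *
print(env.state())
ims=[]
for n in("scene","side"):
    p=env.grab_frame(n); print(n,p["vertical_fov"],p["cx"],p["cy"],p["eye"],[k for k in p])
    P=cloud(p); np.save(n+".npy",P); np.save(n+"_d.npy",p["depth"]); cv2.imwrite(f"pics/{n}0.png",p["image"][...,::-1])
    for t in("griddle","scourer","handle","toe","caddy","pocket","oil_bottle","shaker"):
        for r in env.cut_out(t,p)[:2]:
            m=r["region"]&(p["depth"]>0); q=P[m]
            np.save(f"{n}_{t}.npy",q) if r["score"]>.4 else 0
            print(t,round(r["score"],2),np.round(r["box"]).astype(int),m.sum(),np.round(np.percentile(q,[2,50,98],axis=0),3).tolist() if len(q) else "")
E
```

```text
pics
{'time': 0.0, 'q': array([ 1.17036115e+00,  3.51243622e-01,  1.65241608e+00, -1.00620344e-06,
        1.13910541e+00, -8.46001525e-02]), 'joint_vel': array([-0.00010037,  0.0001722 ,  0.00053406, -0.00097598,  0.00141328,
       -0.00046142]), 'effort': array([-1.66312668e-05, -5.06103158e+01, -2.91412979e+01, -1.07420235e-04,
        4.50065723e-03, -3.29712168e-05]), 'tcp_pos': array([0.17067677, 0.52248468, 0.21675743]), 'tcp_rot': array([-3.14042432e+00, -9.81613075e-05,  2.82575799e+00]), 'contact_force': array([-0.54351804, -0.6072911 ,  0.30924744]), 'torque': array([ 0.02591912, -0.03544599, -0.07489378]), 'grip_force': 0.0, 'finger_gap': 0.9954005759628433}
scene 55.958475206297365 314.90913469798664 249.09622773145225 [ 0.04427157 -0.1930792   0.5963483 ] ['image', 'depth', 'vertical_fov', 'cx', 'cy', 'eye', 'rotation', 'shot']Traceback (most recent call last):
  File "<stdin>", line 6, in <module>
  File "h.py", line 8, in cloud
    return c@np.array(p["rotation"]).T+np.array(p["eye"])
           ~~~~~~~~~~~~~~~~~~~~~~~~~~~^~~~~~~~~~~~~~~~~~~
ValueError: operands could not be broadcast together with shapes (480,640) (3,)
```

```bash
sed -i 's/c@np.array(p\["rotation"\]).T/c@R.from_euler("xyz",p["rotation"]).as_matrix().T/' h.py
python3 - <<'E'
from h import *
for n in("scene","side"):
    p=env.grab_frame(n); print(n,p["rotation"],p["eye"])
    P=cloud(p); np.save(n+".npy",P); np.save(n+"_d.npy",p["depth"]); cv2.imwrite(f"pics/{n}0.png",p["image"][...,::-1])
    for t in("griddle","scourer","handle","toe","caddy","pocket","oil_bottle","shaker"):
        for r in env.cut_out(t,p)[:2]:
            m=r["region"]&(p["depth"]>0); q=P[m]
            np.save(f"{n}_{t}.npy",q) if r["score"]>.4 else 0
            print(t,round(r["score"],2),np.round(r["box"]).astype(int),m.sum(),np.round(np.percentile(q,[2,50,98],axis=0),3).tolist() if len(q) else "")
E
```

```text
scene [ 0.91997621  0.01143948 -1.05487698] [ 0.04427157 -0.1930792   0.5963483 ]
griddle 0.57 [254 299 202  90] 10706 [[0.407, 0.04, -0.003], [0.507, 0.196, 0.03], [0.649, 0.383, 0.035]]
handle 0.58 [256 284  88  57] 2016 [[0.506, 0.135, 0.033], [0.526, 0.192, 0.062], [0.55, 0.301, 0.066]]
handle 0.4 [401 310  48  70] 2561 [[0.553, -0.078, 0.003], [0.572, -0.045, 0.059], [0.628, -0.008, 0.094]]
toe 0.74 [258 282  83  55] 2051 [[0.506, 0.135, 0.03], [0.526, 0.191, 0.062], [0.552, 0.299, 0.066]]
caddy 0.97 [401 311  48  67] 2597 [[0.553, -0.078, 0.004], [0.573, -0.045, 0.059], [0.628, -0.007, 0.094]]
pocket 0.84 [401 311  45  71] 2517 [[0.553, -0.078, 0.005], [0.573, -0.045, 0.06], [0.628, -0.008, 0.094]]
oil_bottle 0.6 [324 208  23  77] 1558 [[0.736, 0.172, 0.004], [0.746, 0.191, 0.082], [0.775, 0.219, 0.161]]
shaker 0.92 [414 266  24  38] 557 [[0.697, -0.042, 0.031], [0.704, -0.026, 0.062], [0.72, -0.007, 0.089]]
side [ 1.17630578 -0.01992661 -0.46895041] [ 0.25509622 -0.56113962  0.42081981]
griddle 0.67 [271 269 181  93] 7339 [[0.41, 0.027, -0.005], [0.514, 0.161, 0.029], [0.646, 
[... 168 characters left out ...]
.081, 0.003], [0.579, -0.058, 0.058], [0.633, -0.012, 0.093]]
handle 0.61 [272 248  46  50] 1293 [[0.508, 0.133, 0.033], [0.529, 0.166, 0.062], [0.552, 0.293, 0.065]]
toe 0.95 [274 249  44  56] 1316 [[0.508, 0.133, 0.032], [0.529, 0.165, 0.062], [0.552, 0.293, 0.065]]
caddy 0.73 [368 308  61  79] 3701 [[0.556, -0.081, 0.004], [0.579, -0.059, 0.058], [0.631, -0.012, 0.093]]
pocket 0.77 [369 308  61  87] 3782 [[0.556, -0.081, 0.004], [0.579, -0.059, 0.058], [0.632, -0.012, 0.093]]
oil_bottle 0.68 [379 212  31  76] 1365 [[0.738, 0.169, 0.009], [0.753, 0.184, 0.094], [0.785, 0.209, 0.162]]
shaker 0.84 [428 286  23  61] 1206 [[0.699, -0.045, 0.004], [0.708, -0.036, 0.047], [0.729, -0.016, 0.089]]
```

View pics/scene0.png

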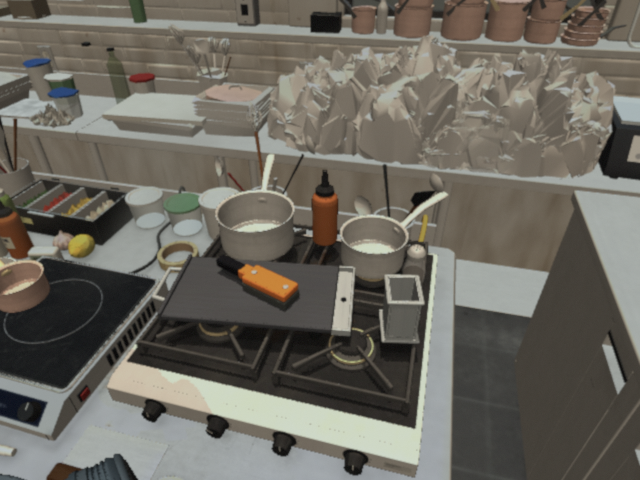

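View pics/side0.png

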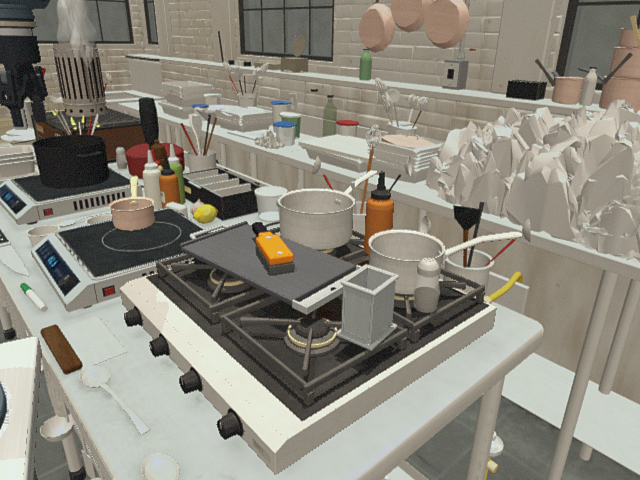

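```bash
python3 - <<'E'
from h import *
for n in("scene","side"):
    P=np.load(n+".npy"); d=np.load(n+"_d.npy")
    ok=(d>0)
    g=np.load(n+"_griddle.npy"); z0=np.median(g[:,2])
    g=g[abs(g[:,2]-z0)<.006]; A=np.c_[g[:,:2],np.ones(len(g))]; print(n,"plane",np.linalg.lstsq(A,g[:,2],rcond=None)[0],z0)
    near=ok&(P[...,0]>.35)&(P[...,0]<.72)&(P[...,1]>-.05)&(P[...,1]<.45)
    m=near&(abs(P[...,2]-z0)<.005)
    k=cv2.morphologyEx(m.astype(np.uint8),cv2.MORPH_OPEN,np.ones((3,3)))
    l,lab,st,_=cv2.connectedComponentsWithStats(k); i=1+st[1:,4].argmax(); q=P[lab==i]
    r=cv2.minAreaRect((q[:,:2]*1000).astype(np.float32)); print("griddle rect",r, np.round(cv2.boxPoints(r)).tolist())
    # scourer
    s=P[near&(P[...,2]>z0+.02)&(P[...,2]<z0+.045)&(P[...,0]>.42)&(P[...,0]<.62)&(P[...,1]>.08)&(P[...,1]<.36)]
    r=cv2.minAreaRect((s[:,:2]*1000).astype(np.float32)); print("scourer",r,np.round(cv2.boxPoints(r)).tolist(),np.percentile(s[:,2],[50,90]))
    c=P[ok&(P[...,2]>.084)&(P[...,2]<.1)&(P[...,0]>.52)&(P[...,0]<.67)&(P[...,1]>-.12)&(P[...,1]<.03)]
    r=cv2.minAreaRect((c[:,:2]*1000).astype(np.float32)); print("caddy",r,np.round(cv2.boxPoints(r)).tolist(),np.median(c[:,2]),len(c))
p=env.grab_frame("scene");im=p["image"][190:370,140:440];cv2.imwrite("pics/c1.png",cv2.resize(im[...,::-1],None,fx=2.6,fy=2.6,interpolation=2))
E
```

```text
scene plane [0.00188577 0.00499898 0.02787199] 0.02970975971572848
griddle rect ((525.8189697265625, 218.8134765625), (173.02206420898438, 302.7860412597656), 22.81421661376953) [[387.0, 325.0], [505.0, 46.0], [664.0, 113.0], [547.0, 392.0]]
scourer ((565.2255249023438, 247.19241333007812), (240.54640197753906, 95.6859359741211), 77.05381774902344) [[492.0, 141.0], [585.0, 119.0], [639.0, 354.0], [546.0, 375.0]] [0.06334664 0.06548417]
caddy ((592.3439331054688, -41.91368103027344), (72.11454010009766, 59.2608528137207), 27.031171798706055) [[547.0, -32.0], [574.0, -85.0], [638.0, -52.0], [611.0, 1.0]] 0.09221435849137982 626
side plane [0.00398736 0.00681848 0.02611888] 0.02947768670515144
griddle rect ((534.5411987304688, 202.27853393554688), (172.28138732910156, 336.8365783691406), 22.742572784423828) [[390.0, 324.0], [520.0, 14.0], [679.0, 80.0], [549.0, 391.0]]
scourer ((563.6798095703125, 236.514892578125), (223.00326538085938, 91.56062316894531), 76.9764404296875) [[494.0, 138.0], [583.0, 118.0], [633.0, 335.0], [544.0, 355.0]] [0.06320232 0.06468038]
caddy ((594.3189697265625, -44.417747497558594), (73.58633422851562, 59.199119567871094), 25.771011352539062) [[548.0, -34.0], [574.0, -87.0], [640.0, -55.0], [615.0, -2.0]] 0.09157702992777814 762
```

View pics/c1.png

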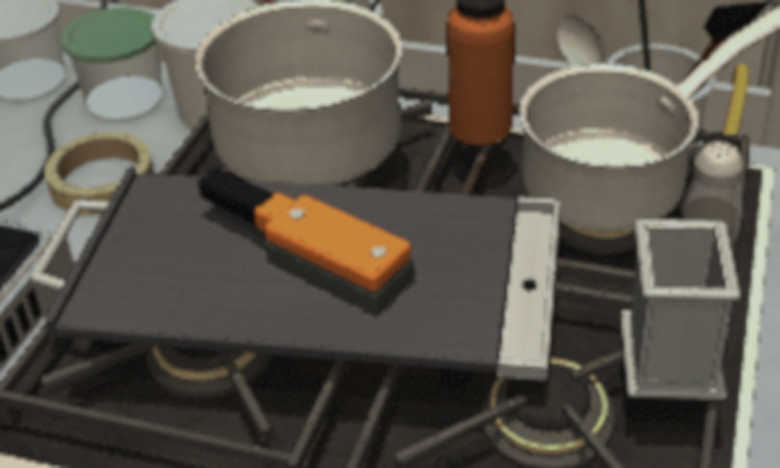

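```bash
python3 - <<'E'
from h import *
ang=np.radians(-67.2); ex=np.array([np.cos(ang),np.sin(ang)]); ey=np.array([-ex[1],ex[0]]); o=np.array([.527,.216])
for n in("scene","side"):
    P=np.load(n+".npy"); d=np.load(n+"_d.npy"); im=cv2.imread(f"pics/{n}0.png")
    X=(P[...,:2]-o)@ex*1000; Y=(P[...,:2]-o)@ey*1000; Z=P[...,2]*1000; ok=d>0
    print(n)
    b=ok&(abs(Y)<60)&(Z>-5)&(Z<45)
    for lo in list(range(-170,-138,2))+list(range(138,190,3)):
        q=Z[b&(X>=lo)&(X<lo+2)]
        print(lo,len(q),np.round(np.percentile(q,[10,50,90]),1) if len(q) else "",end="; ")
    print()
    b=ok&(abs(Z-29.7)<4)
    for a in (-120,-60,0,60,120):
        y=Y[b&(abs(X-a)<8)&(abs(Y)<110)]; print(a,np.percentile(y,[.5,99.5]).round(1),end="; ")
    print()
    hsv=cv2.cvtColor(im,cv2.COLOR_BGR2HSV)
    org=ok&(hsv[...,0]<20)&(hsv[...,1]>150)&(Z>52)&(Z<75)&(abs(X)<150)&(abs(Y)<85)
    q=(P[org][:,:2]*1000).astype(np.float32); r=cv2.minAreaRect(q); print("orange",r,np.round(cv2.boxPoints(r)).tolist(),np.median(P[org][:,2]))
    blk=ok&(hsv[...,2]<50)&(Z>52)&(Z<75)&(abs(X)<150)&(abs(Y)<90)
    q=(P[blk][:,:2]*1000).astype(np.float32); r=cv2.minAreaRect(q); print("black",r,np.round(cv2.boxPoints(r)).tolist(),len(q))
    pot=ok&(P[...,0]>.45)&(P[...,0]<.8)&(P[...,1]>.0)&(P[...,1]<.45)&(Z>80)&(Z<170)
    print("pot", Y[pot&(X<40)].min(), Z[pot&(X<40)].max(), Y[pot&(X>40)].min(),Z[pot&(X>40)].max())
    for x in range(-150,200,25):
        w=pot&(abs(X-x)<12); print(x, (Y[w].min().round(),Z[w].max().round()) if w.any() else None,end=" ")
    print()
E
```

```text
scene
-170 10 [27.2 30.  32.5]; -168 8 [28.2 30.1 31.5]; -166 8 [27.4 30.8 32.2]; -164 10 [27.4 30.8 32. ]; -162 6 [29.1 30.5 31.2]; -160 1 [32.3 32.3 32.3]; -158 17 [34.3 34.7 35.8]; -156 35 [34.9 35.7 37.4]; -154 51 [34.5 36.  37.2]; -152 81 [29.9 34.1 36.7]; -150 80 [29.3 31.9 35.6]; -148 48 [28.7 30.4 31.5]; -146 47 [29.1 30.3 31.1]; -144 46 [29.2 30.2 31.8]; -142 43 [28.9 30.1 31.7]; -140 48 [28.9 30.1 31.6]; 138 50 [28.8 29.7 31.1]; 141 48 [28.9 29.7 31. ]; 144 49 [28.4 29.8 30.7]; 147 64 [17.9 26.7 29. ]; 150 51 [17.5 19.1 19.9]; 153 48 [17.9 19.  20.1]; 156 50 [17.8 18.8 20. ]; 159 48 [17.5 19.1 20.7]; 162 50 [17.4 18.8 20.5]; 165 50 [17.7 19.  20.7]; 168 50 [17.5 18.4 20.1]; 171 48 [17.8 18.9 19.8]; 174 50 [17.6 18.9 19.8]; 177 51 [28.  29.4 30.8]; 180 17 [-3.  21.8 29.2]; 183 8 [-3.7 -1.9 -0.8]; 186 7 [-3.6 -1.4 -0.3]; 189 6 [-3.8 -1.9 -0.7]; 
-120 [-84.4  82.8]; -60 [-83.9 109.7]; 0 [-84.6  84.4]; 60 [-84.2  83. ]; 120 [-84.6  83. ]; 
orange ((530.9866943359375, 194.44178771972656), (118.58583068847656, 45.328025817871094), 85.56117248535156) [[504.0, 137.0], [549.0, 134.0
[... 1929 characters left out ...]
47168), 84.7538070678711) [[528.0, 257.0], [549.0, 255.0], [553.0, 302.0], [532.0, 304.0]] 100
pot 104.01893806882202 126.25945299988855 154.0563771671231 169.54674497041134
-150 None -125 (np.float64(157.0), np.float64(126.0)) -100 (np.float64(124.0), np.float64(87.0)) -75 (np.float64(110.0), np.float64(86.0)) -50 (np.float64(105.0), np.float64(87.0)) -25 (np.float64(105.0), np.float64(103.0)) 0 (np.float64(107.0), np.float64(113.0)) 25 (np.float64(119.0), np.float64(87.0)) 50 (np.float64(150.0), np.float64(87.0)) 75 (np.float64(201.0), np.float64(111.0)) 100 (np.float64(184.0), np.float64(169.0)) 125 (np.float64(183.0), np.float64(170.0)) 150 (np.float64(208.0), np.float64(103.0)) 175 None
```

```bash
cat >> h.py <<'E'
G0=np.array([.527,.216,.0298]); GY=np.radians(-67.2)
def g2w(x,y,z): return G0+R.from_euler("z",GY).apply([x,y,z])
def down(deg):  # tool down with finger line (tool y) at world angle deg
    a=np.radians(deg); y=np.array([np.cos(a),np.sin(a),0]); z=np.array([0,0,-1.]); return R.from_matrix(np.c_[np.cross(y,z),y,z])
def go(pos,rot):
    s=env.state(); r=R.from_euler("xyz",s["tcp_rot"])
    t=r.inv().apply(np.array(pos)-s["tcp_pos"]); w=(r.inv()*rot).as_rotvec()
    print("row",np.round(w,4).tolist(),np.round(t,4).tolist(),"| t",round(s["time"],2),"pos",s["tcp_pos"].round(4),"rpy",s["tcp_rot"].round(3),"F",s["contact_force"].round(1),"gap",round(s["finger_gap"],3),"q",s["q"].round(2))
E
python3 -c "
from h import *
go([.531,.185,.15],down(-4.4))"
```

```text
row [0.0, -0.0, 1.3318] [-0.4473, -0.2092, 0.0673] | t 1.0 pos [0.1708 0.5228 0.2173] rpy [ 3.142 -0.     2.826] F [-0.5 -0.4  0.4] gap 1.001 q [ 1.17  0.35  1.65  0.    1.14 -0.08]
```

```bash
python3 -m crank '[[[0,0,1.332,-0.447,-0.209,0.067,0.085],[0,0,1.332,-0.447,-0.209,0.067,0.085],[0,0,1.332,-0.447,-0.209,0.067,0.085],[0,0,1.332,-0.447,-0.209,0.067,0.085],[0,0,1.332,-0.447,-0.209,0.067,0.085],[0,0,1.332,-0.447,-0.209,0.067,0.085],[0,0,1.332,-0.447,-0.209,0.067,0.085],[0,0,1.332,-0.447,-0.209,0.067,0.085],[0,0,1.332,-0.447,-0.209,0.067,0.085],[0,0,1.332,-0.447,-0.209,0.067,0.085],[0,0,1.332,-0.447,-0.209,0.067,0.085],[0,0,1.332,-0.447,-0.209,0.067,0.085]]]'
python3 -c "
from h import *
go([.531,.185,.15],down(-4.4))
s=env.state();p=env.grab_frame('wrist');cv2.imwrite('pics/w1.png',p['image'][...,::-1]);print(p['T_tool_cam'],p['vertical_fov'],p['cx'],p['cy'])
np.savez('w1.npz',d=p['depth'])"
```

```text
time: 2.0
tcp_pos: [0.5322, 0.1834, 0.1501]
tcp_rot: [3.141, -0.0, 1.488]
contact_force: [0.6, 1.0, 0.2]
finger_gap: 0.997
grip_force: 0.0
row [0.0003, -0.0001, -0.006] [0.0015, -0.0013, 0.0001] | t 2.0 pos [0.5322 0.1834 0.1501] rpy [ 3.141 -0.     1.488] F [0.6 1.  0.2] gap 0.997 q [0.25 0.45 1.68 0.   1.01 0.33]
[[-5.89646393e-04  9.62023032e-01  2.72967650e-01  6.80457096e-02]
 [ 9.99999701e-01  7.04085424e-04 -3.21284144e-04  1.10886513e-03]
 [-5.01275290e-04  2.72967379e-01 -9.62023159e-01 -1.56709276e-01]
 [ 0.00000000e+00  0.00000000e+00  0.00000000e+00  1.00000000e+00]] 65.70646984690485 318.59655648841414 236.59546707208872
```

View pics/w1.png

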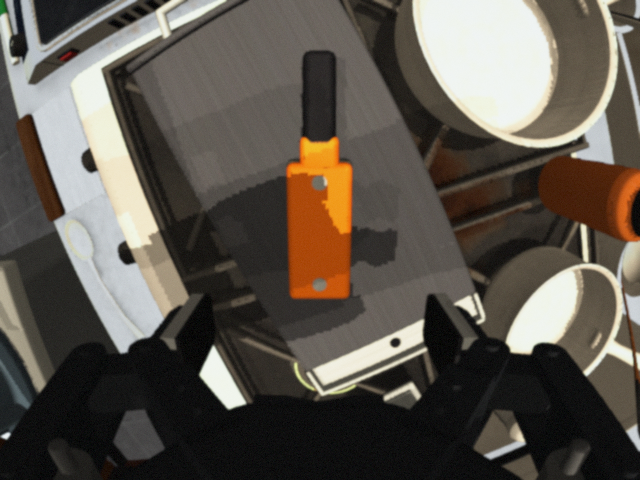

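```bash
cat >> h.py <<'E'
def wcloud(p,s):
    h,w=p["depth"].shape; f=h/2/np.tan(np.radians(p["vertical_fov"])/2)
    v,u=np.mgrid[:h,:w]; a=(u-p["cx"]); b=(v-p["cy"]); r=np.hypot(a,b)+1e-9; th=r/f
    d=p["depth"]; k=np.tan(th)/r*d
    c=np.stack([a*k,-b*k,-d],-1); T=np.array(p["T_tool_cam"]); c=c@T[:3,:3].T+T[:3,3]
    return c@R.from_euler("xyz",s["tcp_rot"]).as_matrix().T+s["tcp_pos"]
E
python3 - <<'E'
from h import *
s=env.state();p=env.grab_frame('wrist');P=wcloud(p,s);ok=p['depth']>0
hsv=cv2.cvtColor(p['image'],cv2.COLOR_RGB2HSV);X=P[...,0];Y=P[...,1];Z=P[...,2]
reg=ok&(abs(X-.531)<.08)&(Y>.1)&(Y<.33)
pl=reg&(Z>.02)&(Z<.04); print("plate z",np.median(Z[pl]))
org=reg&(hsv[...,0]<22)&(hsv[...,1]>150)&(Z>.055)
blk=reg&(Z>.055)&(hsv[...,2]<70)
for n,m in(("orange",org),("block",org&(Y<.225)),("black",blk),("all",reg&(Z>.055)&(Z<.075))):
    q=(P[m][:,:2]*1000).astype(np.float32); r=cv2.minAreaRect(q); print(n,r,np.round(cv2.boxPoints(r),1).tolist(),np.median(Z[m]))
G=(P[...,:2]-G0[:2])@R.from_euler("z",GY).as_matrix()[:2,:2]*1000
m=ok&(abs(Z-.0298)<.003)
for a in(-60,0,60,120): y=G[...,1][m&(abs(G[...,0]-a)<5)&(abs(G[...,1])<100)]; print(a,np.percentile(y,[.5,99.5]).round(1))
x=G[...,0][m&(abs(G[...,1])<70)&(abs(G[...,0])<165)];print(np.percentile(x,[.3,99.7]))
for x0 in range(140,190,4): print(x0,np.round(np.median(Z[ok&(abs(G[...,1])<70)&(abs(G[...,0]-x0)<2)&(Z<.05)])*1000,1),end=' ')
go([.531,.185,.15],down(-4.4))
E
```

```text
plate z 0.02960007686421179
orange ((535.4699096679688, 183.0887451171875), (106.8372802734375, 111.99541473388672), 40.63529968261719) [[458.5, 190.8000030517578], [531.4000244140625, 105.80000305175781], [612.5, 175.39999389648438], [539.5, 260.3999938964844]] 0.0634487369471032
block ((537.0826416015625, 181.80795288085938), (117.4073257446289, 95.68704986572266), 32.117855072021484) [[461.8999938964844, 191.10000610351562], [512.7999877929688, 110.0999984741211], [612.2000122070312, 172.5], [561.4000244140625, 253.5]] 0.06347476911874911
black ((541.420654296875, 235.892333984375), (142.1483612060547, 148.07032775878906), 85.2443618774414) [[461.70001220703125, 171.1999969482422], [609.2999877929688, 158.89999389648438], [621.0999755859375, 300.6000061035156], [473.5, 312.8999938964844]] 0.24785849972368124
all ((557.136962890625, 233.99755859375), (209.1735076904297, 78.6298599243164), 77.1693344116211) [[495.6000061035156, 140.8000030517578], [572.2000122070312, 123.30000305175781], [618.7000122070312, 327.20001220703125], [542.0, 344.70001220703125]] 0.06342271761048174
-60 [-80.6  86.2]
0 [-80.8  86. ]
60 [-80.8  86.2]
120 [-80.2  86.3]
[-147.35836387  148.45728026]
140 29.5 144 29.5 148 29.2 152 28.2 156 18.6 160 18.5 164 18.6 168 18.5 172 18.5 176 18.5 180 25.1 184 28.9 188 nan row [0.0005, 0.0006, -0.0047] [0.0031, -0.003, -0.0005] | t 2.1 pos [0.5337 0.1817 0.1495] rpy [3.141e+00 1.000e-03 1.489e+00] F [-0.   0.4  0.3] gap 0.997 q [ 0.25  0.45  1.68 -0.    1.01  0.33]
  return _methods._mean(a, axis=axis, dtype=dtype,
  ret = ret.dtype.type(ret / rcount)
```

```bash
python3 - <<'E'
from h import *
for i in range(4):
    s=env.state();p=env.grab_frame('wrist');print(s['time'],s['tcp_pos'].round(4),s['joint_vel'].round(3))
P=wcloud(p,s);ok=p['depth']>0
hsv=cv2.cvtColor(p['image'],cv2.COLOR_RGB2HSV);X=P[...,0];Y=P[...,1];Z=P[...,2]
reg=ok&(abs(X-.531)<.08)&(Y>.1)&(Y<.33)
org=reg&(hsv[...,0]<22)&(hsv[...,1]>150)&(Z>.055)&(Z<.072)&(abs(X-.533)<.05)
blk=reg&(Z>.055)&(hsv[...,2]<70)&(Z<.072)&(abs(X-.533)<.05)
for n,m in(("orange",org),("block",org&(Y<.225)),("black",blk)):
    q=(P[m][:,:2]*1000).astype(np.float32); r=cv2.minAreaRect(q); print(n,r,np.round(cv2.boxPoints(r),1).tolist(),np.median(Z[m]))
go([.531,.185,.15],down(-4.4))
E
```

```text
2.1 [0.5337 0.1817 0.1495] [ 0.082 -0.039  0.053  0.021  0.01   0.06 ]
2.15 [0.532  0.1835 0.1497] [ 0.059 -0.031  0.033  0.011  0.005  0.021]
2.2 [0.5309 0.1847 0.1499] [ 0.041 -0.02   0.017  0.003  0.001  0.007]
2.25 [0.5304 0.1855 0.1502] [ 0.025 -0.013  0.008  0.    -0.001  0.003]
orange ((534.2378540039062, 192.34246826171875), (115.10453796386719, 44.25930404663086), 85.35832977294922) [[507.5, 136.8000030517578], [551.5999755859375, 133.1999969482422], [561.0, 247.89999389648438], [516.7999877929688, 251.5]] 0.0634301904924012
block ((533.2996826171875, 180.78692626953125), (91.91740417480469, 44.25930404663086), 85.35832977294922) [[507.5, 136.8000030517578], [551.5999755859375, 133.1999969482422], [559.0999755859375, 224.8000030517578], [515.0, 228.39999389648438]] 0.06345344941770849
black ((541.4055786132812, 277.09112548828125), (61.74143981933594, 22.08527374267578), 84.70669555664062) [[527.5999755859375, 247.39999389648438], [549.5999755859375, 245.3000030517578], [555.2000122070312, 306.79998779296875], [533.2999877929688, 308.79998779296875]] 0.06323038289691832
row [-0.0003, -0.0001, 0.0006] [-0.0009, 0.001, 0.0004] | t 2.3 pos [0.5301 0.186  0.1504] rpy [-3.141 -0.     1.495] F [-1.3  0.7  0.3] gap 0.991 q [0.25 0.45 1.69 0.   1.01 0.33]
```

```bash
python3 - <<'E'
from h import *
s=env.state();p=env.grab_frame('wrist');P=wcloud(p,s);ok=p['depth']>0;Z=P[...,2]
print(s['tcp_pos'],s['joint_vel'].round(3))
G=(P[...,:2]-G0[:2])@R.from_euler("z",GY).as_matrix()[:2,:2]*1000
m=ok&(abs(Z-.0298)<.003)
for a in(-60,0,60,120): y=G[...,1][m&(abs(G[...,0]-a)<5)&(abs(G[...,1])<100)]; print(a,np.percentile(y,[.5,99.5]).round(1))
for x0 in list(range(-160,-140,2))+list(range(140,190,4)): print(x0,np.round(np.median(Z[ok&(abs(G[...,1])<70)&(abs(G[...,0]-x0)<1.5)&(Z<.05)])*1000,1),end=' ')
go([.532,.185,.056],down(-4.6))
E
```

```text
[0.53011688 0.18597832 0.15035881] [ 0.015 -0.008  0.003 -0.001  0.001 -0.003]
-60 [-80.7  86.2]
0 [-80.8  86.4]
60 [-81.   86.3]
120 [-80.5  86.3]
-160 30.1 -158 29.8 -156 30.7 -154 34.8 -152 35.5 -150 35.5 -148 33.7 -146 30.3 -144 29.7 -142 29.7 140 29.5 144 29.5 148 29.3 152 27.6 156 18.8 160 18.5 164 18.6 168 18.6 172 18.5 176 18.6 180 25.7 184 28.7 188 nan row [-0.0001, -0.0001, 0.0047] [-0.0011, 0.002, 0.0945] | t 2.35 pos [0.5301 0.1862 0.1505] rpy [-3.142 -0.     1.495] F [ 0.7 -0.3  0.7] gap 0.997 q [0.25 0.45 1.69 0.   1.01 0.33]
  return _methods._mean(a, axis=axis, dtype=dtype,
  ret = ret.dtype.type(ret / rcount)
```

```bash
sed -i 's/^G0=.*;/G0=np.array([.528,.2158,.0296]);/' h.py
python3 -m crank '[[[0,0,0.005,-0.001,0.002,0.03,0.085],[0,0,0.005,-0.001,0.002,0.06,0.085],[0,0,0.005,-0.001,0.002,0.08,0.085],[0,0,0.005,-0.001,0.002,0.0945,0.085],[0,0,0.005,-0.001,0.002,0.0945,0.085],[0,0,0.005,-0.001,0.002,0.0945,0.085],[0,0,0.005,-0.001,0.002,0.0945,0.03],[0,0,0.005,-0.001,0.002,0.0945,0.03],[0,0,0.005,-0.001,0.002,0.0945,0.03],[0,0,0.005,-0.001,0.002,0.0945,0.03],[0,0,0.005,-0.001,0.002,0.0945,0.03],[0,0,0.005,-0.001,0.002,0.0945,0.03]]]'
python3 -c "
from h import *
go(g2w(-.09,0,.026+.03),down(22.8))"
```

```text
time: 3.35
tcp_pos: [0.5328, 0.1842, 0.0561]
tcp_rot: [3.141, -0.0, 1.489]
contact_force: [0.2, 0.2, -0.2]
finger_gap: 0.348
grip_force: 0.0
row [0.0004, -0.0, -0.48] [0.111, -0.0489, -0.0295] | t 3.35 pos [0.5328 0.1842 0.0561] rpy [ 3.141 -0.     1.489] F [ 0.2  0.2 -0.2] gap 0.348 q [0.25 0.59 1.74 0.   0.82 0.33]
```

```bash
python3 -c "
from h import *
p=env.grab_frame('wrist');cv2.imwrite('pics/w2.png',p['image'][...,::-1]);s=env.state();print(s['finger_gap'],s['grip_force'],s['tcp_pos'])"
```

```text
0.35276293063745173 0.0 [0.53275794 0.18412611 0.0559608 ]
```

View pics/w2.png

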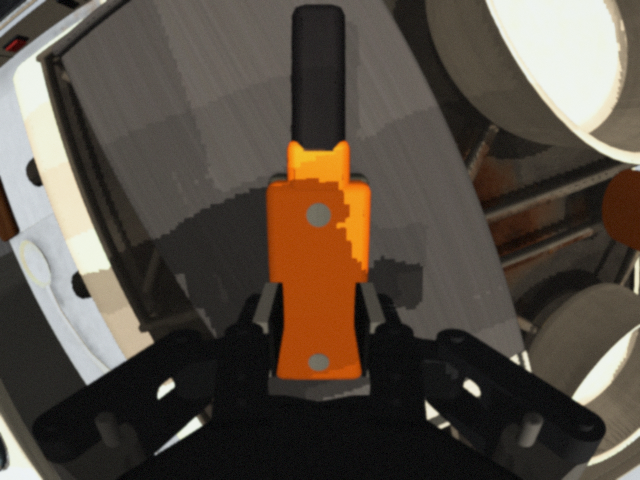

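```bash
python3 -m crank '[[[0,0,0,0,0,0,0],[0,0,0,0,0,0,0],[0,0,0,0,0,0,0],[0,0,0,0,0,0,0],[0,0,0,0,0,0,0],[0,0,0,0,0,0,0]]]'
```

```text
time: 3.9
tcp_pos: [0.5327, 0.1842, 0.0558]
tcp_rot: [-3.142, 0.0, 1.489]
contact_force: [0.5, 0.3, 0.7]
finger_gap: 0.003
grip_force: 0.0
```

```bash
python3 -c "
from h import *
p=env.grab_frame('wrist');a=p['image'];p=env.grab_frame('side');b=cv2.resize(p['image'][180:340,170:370],None,fx=3,fy=3,interpolation=2);a=cv2.resize(a,None,fx=.5,fy=.5)
o=np.zeros((480,600+0,3),np.uint8);o[:]=b;cv2.imwrite('pics/s3.png',o[...,::-1]);cv2.imwrite('pics/w3.png',a[...,::-1])"
```

```text
(no output)
```

View pics/s3.png

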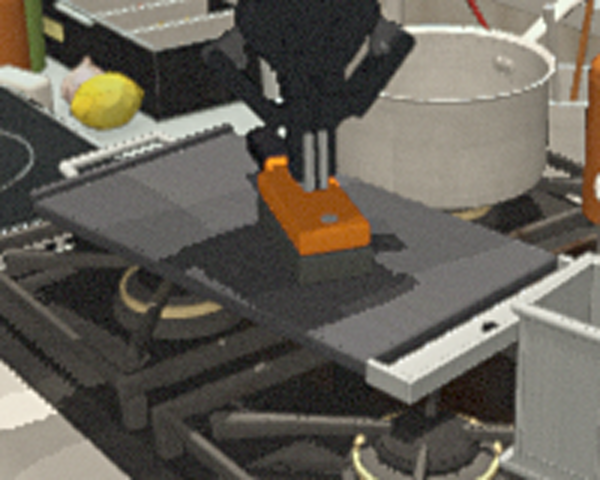

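View pics/w3.png

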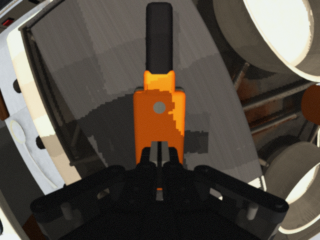

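```bash
python3 - <<'E'
from h import *
s=env.state();p=env.grab_frame('wrist');P=wcloud(p,s)
for v,u in((200,320),(220,300),(250,295),(250,350),(285,312),(292,312),(300,312),(320,312),(300,330),(340,310),(290,280),(345,290)): print(v,u,P[v,u].round(4),p['image'][v,u])
p=env.grab_frame('side');P=cloud(p)
for v,u in((233,273),(236,275),(240,275),(240,278),(242,275),(242,279),(244,276),(250,270),(255,280),(225,275)): print('s',v,u,P[v,u].round(4),p['image'][v,u])
print(s['tcp_pos'],s['tcp_rot'])
E
```

```text
200 320 [0.5378 0.2251 0.0634] [171  68   5]
220 300 [0.5289 0.2175 0.0639] [172  74  13]
250 295 [0.5256 0.205  0.0645] [174  73  13]
250 350 [0.5486 0.2029 0.0639] [176  76  13]
285 312 [0.5321 0.1945 0.0785] [76 68 61]
292 312 [0.5321 0.1941 0.0841] [74 70 63]
300 312 [0.5321 0.1931 0.0892] [72 67 59]
320 312 [0.5325 0.1939 0.106 ] [72 67 60]
300 330 [0.5387 0.1937 0.0916] [73 69 61]
340 310 [0.5321 0.1946 0.1194] [14 12 13]
290 280 [0.5172 0.1874 0.0647] [172  71  13]
345 290 [0.5268 0.1962 0.1241] [11 11  6]
s 233 273 [0.5287 0.173  0.0918] [133 135 128]
s 236 275 [0.5316 0.1712 0.0862] [40 40 41]
s 240 275 [0.5327 0.1745 0.077 ] [47 49 48]
s 240 278 [0.5375 0.1723 0.077 ] [137 138 133]
s 242 275 [0.5318 0.1723 0.0741] [58 45 43]
s 242 279 [0.5463 0.1901 0.0643] [136  88  51]
s 244 276 [0.538  0.1839 0.0643] [147  77  18]
s 250 270 [0.5191 0.1644 0.0642] [144  76   6]
s 255 280 [0.5273 0.1376 0.0644] [174  92  16]
s 225 275 [0.5323 0.1718 0.1068] [53 51 48]
[0.53267776 0.18412872 0.05577873] [-3.14156985e+00  4.52197680e-05  1.48882157e+00]
```

```bash
python3 -m crank '[[[0,0,0,0,0,-0.005,0.085],[0,0,0,0,0,-0.005,0.085],[0,0,0,0,0,-0.005,0.085],[0,0,0,0,0,-0.005,0.085],[0,0,0,0,0,-0.005,0.085],[0,0,0,0,0,-0.005,0.085],[0,0,0,0,0,0.01,0.085],[0,0,0,0,0,0.024,0.085],[0,0,0,0,0,0.035,0.085],[0,0,0,0,0,0.037,0.085],[0,0,0,0,0,0.037,0.085],[0,0,0,0,0,0.037,0.085]]]'
python3 -m crank '[[[0,0,0,0,0,0,0.048],[0,0,0,0,0,0,0.048],[0,0,0,0,0,0,0.048],[0,0,0,0,0,0,0.048],[0,0,0,0,0,0,0.03],[0,0,0,0,0,0,0.02],[0,0,0,0,0,0,0.02],[0,0,0,0,0,0,0.02]]]'
python3 -c "
from h import *
p=env.grab_frame('side');b=cv2.resize(p['image'][180:340,170:370],None,fx=3,fy=3,interpolation=2);cv2.imwrite('pics/s4.png',b[...,::-1])
go(g2w(-.09,0,.019-.0296+.03),down(22.8))"
```

```text
time: 5.1
tcp_pos: [0.5329, 0.1842, 0.0191]
tcp_rot: [3.141, -0.0, 1.489]
contact_force: [0.1, -0.2, 1.2]
finger_gap: 0.994
grip_force: 0.0
time: 5.77
tcp_pos: [0.5329, 0.1842, 0.0195]
tcp_rot: [3.141, -0.0, 1.489]
contact_force: [-2.1, -0.7, 6.8]
finger_gap: 0.52
grip_force: 62.2
row [0.0005, -0.0, -0.4799] [0.1109, -0.049, -0.0295] | t 5.82 pos [0.5329 0.1842 0.0195] rpy [ 3.141 -0.     1.489] F [-0.7 -0.9  6.1] gap 0.521 q [ 0.25  0.65  1.75 -0.    0.75  0.33]
```

View pics/s4.png

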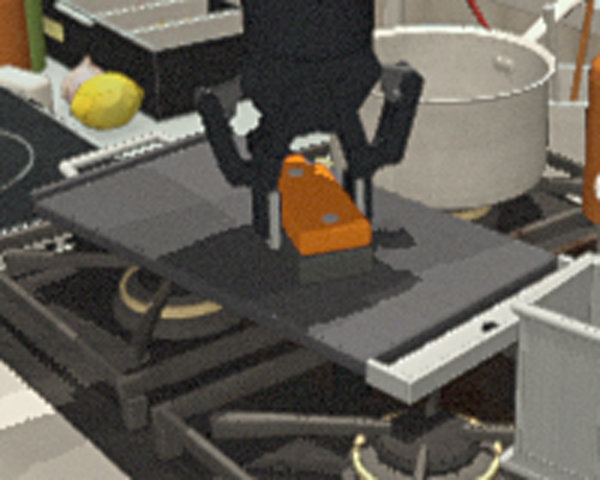

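```bash
python3 -m crank '[[[0,0,0,0,0,-0.015,0.02],[0,0,0,0,0,-0.03,0.02],[0,0,-0.06,0.014,-0.006,-0.03,0.02],[0,0,-0.12,0.028,-0.012,-0.03,0.02],[0,0,-0.18,0.042,-0.018,-0.03,0.02],[0,0,-0.24,0.056,-0.024,-0.03,0.02],[0,0,-0.30,0.07,-0.031,-0.03,0.02],[0,0,-0.36,0.084,-0.037,-0.03,0.02],[0,0,-0.42,0.098,-0.043,-0.03,0.02],[0,0,-0.48,0.111,-0.049,-0.03,0.02],[0,0,-0.48,0.111,-0.049,-0.03,0.02],[0,0,-0.48,0.111,-0.049,-0.03,0.02]]]'
python3 - <<'E'
from h import *
s=env.state();p=env.grab_frame('scene');P=cloud(p);w=env.grab_frame('wrist');W=wcloud(w,s)
for n,p,P in(("scene",p,P),("wrist",w,W)):
    hsv=cv2.cvtColor(p['image'],cv2.COLOR_RGB2HSV);G=(P-G0)@R.from_euler("z",GY).as_matrix()*1000
    m=(p['depth']>0)&(hsv[...,0]<22)&(hsv[...,1]>150)&(G[...,2]>45)&(G[...,2]<80)&(abs(G[...,1])<80)&(G[...,0]<20)&(G[...,0]>-220)
    q=G[m]; r=cv2.minAreaRect(q[:,:2].astype(np.float32)); print(n,r,np.round(cv2.boxPoints(r),1).tolist(),np.median(q[:,2]))
    A=np.c_[q[:,:2],np.ones(len(q))]; A=A[abs(q[:,2]-np.median(q[:,2]))<5]; print(np.linalg.lstsq(A,q[abs(q[:,2]-np.median(q[:,2]))<5][:,2],rcond=None)[0])
go(g2w(-.09,0,.0195-.0296),down(22.8))
E
```

```text
time: 6.82
tcp_pos: [0.4925, 0.299, 0.0485]
tcp_rot: [-3.141, 0.0, 1.969]
contact_force: [-0.2, 0.4, -3.0]
finger_gap: 0.518
grip_force: 62.6
scene ((-100.12983703613281, -1.8479175567626953), (51.231163024902344, 116.49047088623047), 87.25830078125) [[-159.5, -24.600000381469727], [-43.20000076293945, -30.200000762939453], [-40.70000076293945, 21.0], [-157.10000610351562, 26.5]] 62.609197743704826
[-1.52125899e-05  4.25332047e-02  6.29173799e+01]
wrist ((-107.68817138671875, 0.4371967315673828), (47.9930419921875, 96.16879272460938), 89.12308502197266) [[-156.10000610351562, -22.799999237060547], [-60.0, -24.299999237060547], [-59.20000076293945, 23.700000762939453], [-155.39999389648438, 25.200000762939453]] 62.848505694048505
[5.52594075e-03 1.56463823e-04 6.33350016e+01]
row [-0.0005, 0.0002, -0.0014] [0.0005, 0.0004, 0.0291] | t 6.92 pos [0.493  0.2982 0.0486] rpy [-3.141  0.     1.967] F [ 0.4  0.2 -3.6] gap 0.52 q [ 0.46  0.62  1.7  -0.    0.82  0.07]
```

```bash
python3 -m crank '[[[0,0,0,0,0,0.01,0.02],[0,0,0,0,0,0.02,0.02],[0,0,0,0,0,0.025,0.02],[0,0,0,0,0,0.027,0.02],[0,0,0,0,0,0.028,0.02],[0,0,0,0,0,0.028,0.02],[0,0,0,0,0,0.028,0.02]]]'
python3 -m crank '[[[0,0,0,0,0,0.001,0.02],[0,0,0,0,0,0.001,0.02],[0,0,0,0,0,0.001,0.02]]]'
```

```text
time: 7.5
tcp_pos: [0.4931, 0.2988, 0.0209]
tcp_rot: [3.141, -0.0, 1.969]
contact_force: [-0.1, 0.4, -2.2]
finger_gap: 0.522
grip_force: 62.6
time: 7.75
tcp_pos: [0.493, 0.2988, 0.0199]
tcp_rot: [3.141, 0.0, 1.969]
contact_force: [1.0, -0.4, -3.2]
finger_gap: 0.522
grip_force: 62.6
```

```bash
python3 -m crank '[[[0,0,0,0,0,0.0006,0.02],[0,0,0,0,0,0.0006,0.02],[0,0,0,0,0,0.0006,0.02]]]'
python3 -m crank '[[[0,0,0,0,0,0.0005,0.02],[0,0,0,0,0,0.0005,0.02],[0,0,0,0,0,0.0005,0.02]]]'
```

```text
time: 8.0
tcp_pos: [0.4931, 0.2989, 0.0195]
tcp_rot: [3.141, -0.0, 1.969]
contact_force: [-1.0, -0.2, 1.5]
finger_gap: 0.521
grip_force: 63.1
time: 8.25
tcp_pos: [0.4931, 0.2989, 0.0195]
tcp_rot: [3.141, -0.0, 1.969]
contact_force: [-3.4, -2.0, 8.0]
finger_gap: 0.52
grip_force: 64.0
```

```bash
python3 -m crank '[[[0,0,0,-0.0038,0,0.0001,0.02],[0,0,0,-0.0076,0,0.0001,0.02],[0,0,0,-0.0114,0,0.0001,0.02],[0,0,0,-0.0152,0,0.0001,0.02],[0,0,0,-0.019,0,0.0001,0.02],[0,0,0,-0.0228,0,0.0001,0.02],[0,0,0,-0.0266,0,0.0001,0.02],[0,0,0,-0.0304,0,0.0001,0.02],[0,0,0,-0.0342,0,0.0001,0.02],[0,0,0,-0.038,0,0.0001,0.02],[0,0,0,-0.0418,0,0.0001,0.02],[0,0,0,-0.0456,0,0.0001,0.02]]]'
```

```text
time: 9.25
tcp_pos: [0.5113, 0.2575, 0.0195]
tcp_rot: [3.139, -0.001, 1.968]
contact_force: [-2.8, 4.3, 6.3]
finger_gap: 0.52
grip_force: 63.7
```

```bash
python3 -m crank '[[[0,0,0,-0.0038,0,0.0001,0.02],[0,0,0,-0.0076,0,0.0002,0.02],[0,0,0,-0.0114,0,0.0002,0.02],[0,0,0,-0.0152,0,0.0002,0.02],[0,0,0,-0.019,0,0.0002,0.02],[0,0,0,-0.0228,0,0.0002,0.02],[0,0,0,-0.0266,0,0.0002,0.02],[0,0,0,-0.0304,0,0.0002,0.02],[0,0,0,-0.0342,0,0.0002,0.02],[0,0,0,-0.038,0,0.0002,0.02],[0,0,0,-0.0418,0,0.0002,0.02],[0,0,0,-0.0456,0,0.0002,0.02]]]'
```

```text
time: 10.25
tcp_pos: [0.5291, 0.2156, 0.0195]
tcp_rot: [3.139, -0.001, 1.968]
contact_force: [-2.6, 5.9, 8.1]
finger_gap: 0.516
grip_force: 64.0
```

```bash
python3 -m crank '[[[0,0,0,-0.0038,0,0.0001,0.02],[0,0,0,-0.0076,0,0.0001,0.02],[0,0,0,-0.0114,0,0.0001,0.02],[0,0,0,-0.0152,0,0.0001,0.02],[0,0,0,-0.019,0,0.0001,0.02],[0,0,0,-0.0228,0,0.0001,0.02],[0,0,0,-0.0266,0,0.0001,0.02],[0,0,0,-0.0304,0,0.0001,0.02],[0,0,0,-0.0342,0,0.0001,0.02],[0,0,0,-0.038,0,0.0001,0.02],[0,0,0,-0.0418,0,0.0001,0.02],[0,0,0,-0.0456,0,0.0001,0.02]]]'
```

```text
time: 11.25
tcp_pos: [0.5468, 0.1736, 0.0195]
tcp_rot: [3.139, -0.001, 1.968]
contact_force: [-2.7, 6.4, 10.0]
finger_gap: 0.52
grip_force: 64.1
```

```bash
python3 -m crank '[[[0,0,0,-0.0038,0,0,0.02],[0,0,0,-0.0076,0,0,0.02],[0,0,0,-0.0114,0,0,0.02],[0,0,0,-0.0152,0,0,0.02],[0,0,0,-0.019,0,0,0.02],[0,0,0,-0.0228,0,0,0.02],[0,0,0,-0.0266,0,0,0.02],[0,0,0,-0.0304,0,0,0.02],[0,0,0,-0.0342,0,0,0.02],[0,0,0,-0.038,0,0,0.02],[0,0,0,-0.0418,0,0,0.02],[0,0,0,-0.0456,0,0,0.02]]]'
python3 -c "
from h import *
go(g2w(.092,0,0),down(22.8))"
```

```text
time: 12.25
tcp_pos: [0.5644, 0.1315, 0.0195]
tcp_rot: [3.139, -0.001, 1.968]
contact_force: [-2.6, 6.9, 10.0]
finger_gap: 0.522
grip_force: 64.1
row [0.0023, -0.0006, -0.0002] [-0.0002, -0.0009, -0.0101] | t 12.25 pos [0.5644 0.1315 0.0195] rpy [ 3.139e+00 -1.000e-03  1.968e+00] F [-2.6  6.9 10. ] gap 0.522 q [ 0.15  0.67  1.7   0.    0.77 -0.25]
```

```bash
python3 -m crank '[[[0,0,0,0,0,-0.0005,0.02],[0,0,0,0,0,-0.0006,0.02],[0,0,0,0,0,-0.0006,0.085],[0,0,0,0,0,-0.0006,0.085],[0,0,0,0,0,-0.0006,0.085],[0,0,0,0,0,-0.0006,0.085],[0,0,0,0,0,-0.0006,0.085],[0,0,0,0,0,-0.03,0.085],[0,0,0,0,0,-0.06,0.085],[0,0,0,0,0,-0.1,0.085],[0,0,0,0,0,-0.1,0.085],[0,0,0,0,0,-0.1,0.085]]]'
python3 - <<'E'
from h import *
for i in range(3): env.grab_frame('scene')
s=env.state();p=env.grab_frame('scene');P=cloud(p);w=env.grab_frame('wrist');W=wcloud(w,s);q=env.grab_frame('side');Q=cloud(q)
print(s['tcp_pos'],abs(s['joint_vel']).max())
cv2.imwrite('pics/w5.png',w['image'][...,::-1])
for n,p,P in(("scene",p,P),("side",q,Q),("wrist",w,W)):
    hsv=cv2.cvtColor(p['image'],cv2.COLOR_RGB2HSV);G=(P-G0)@R.from_euler("z",GY).as_matrix()*1000
    b=(p['depth']>0)&(G[...,2]>24)&(G[...,2]<42)&(abs(G[...,1])<60)&(G[...,0]<160)&(G[...,0]>-60)
    for k,m in(("or",b&(hsv[...,0]<22)&(hsv[...,1]>150)),("all",b)):
        z=G[m]; r=cv2.minAreaRect(z[:,:2].astype(np.float32)); print(n,k,np.round(cv2.boxPoints(r),1).tolist(),np.median(z[:,2]))
    # caddy rim
    c=P[(p['depth']>0)&(P[...,2]>.086)&(P[...,2]<.098)&(P[...,0]>.53)&(P[...,0]<.66)&(P[...,1]>-.11)&(P[...,1]<.03)]
    if len(c)>50: r=cv2.minAreaRect((c[:,:2]*1000).astype(np.float32)); print("caddy",r,np.round(cv2.boxPoints(r),1).tolist())
E
```

```text
time: 13.25
tcp_pos: [0.5648, 0.1309, 0.1204]
tcp_rot: [3.137, 0.001, 1.969]
contact_force: [-0.2, 1.0, -0.5]
finger_gap: 0.995
grip_force: 0.0
[0.56296235 0.13054676 0.1171767 ] 0.008368016888880335
scene or [[23.700000762939453, 21.100000381469727], [24.200000762939453, -25.600000381469727], [140.39999389648438, -24.299999237060547], [139.8000030517578, 22.399999618530273]] 33.76964655564602
scene all [[-33.79999923706055, 20.5], [-33.20000076293945, -26.299999237060547], [140.39999389648438, -24.299999237060547], [139.8000030517578, 22.399999618530273]] 33.73578636108738
caddy ((591.6795043945312, -42.25682067871094), (73.20405578613281, 59.13833236694336), 26.615543365478516) [[545.7000122070312, -32.20000076293945], [572.2000122070312, -85.0999984741211], [637.5999755859375, -52.29999923706055], [611.2000122070312, 0.6000000238418579]]
side or [[23.899999618530273, 20.299999237060547], [24.700000762939453, -25.200000762939453], [144.5, -22.899999618530273], [143.6999969482422, 22.600000381469727]] 33.574402670940145
side all [[-29.600000381469727, 20.5], [-29.100000381469727, -25.100000381469727], [144.3000030517578, -23.200000762939453], [143.8000030517578, 22.5]] 33.49895267954429
caddy ((594.2763061523438, -44.14621353149414), (73.29528045654297, 59.18560028076172), 26.632465362548828) [[548.2999877929688, -34.099998474121094], [574.7999877929688, -87.0], [640.2999877929688, -54.20000076293945], [613.7999877929688, -1.2999999523162842]]
wrist or [[26.799999237060547, -21.100000381469727], [142.5, -21.299999237060547], [142.60000610351562, 23.200000762939453], [26.899999618530273, 23.399999618530273]] 34.03826911868306
wrist all [[-30.799999237060547, -21.0], [142.5, -21.299999237060547], [142.60000610351562, 23.299999237060547], [-30.700000762939453, 23.600000381469727]] 34.0116988844333
```

View pics/w5.png

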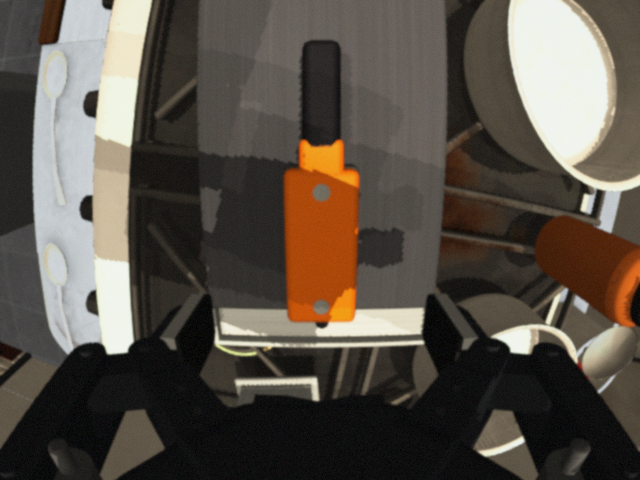

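```bash
cat >> h.py <<'E'
ZG=-.0365
def tool(grip,yaw,tilt,back=0):  # pose with pad centre at grip; tool y at yaw deg, turned by tilt deg about tool y
    r=down(yaw)*R.from_euler("y",tilt,degrees=True); return np.array(grip)-r.apply([0,0,ZG+back]),r
E
python3 -c "
from h import *
print(tool(g2w(-.006,0,.026),22.8,-45,.08)[0])
go(*tool(g2w(-.006,0,.026),22.8,-45,.08))"
```

```text
[0.51375526 0.2496869  0.08635914]
row [-0.0018, -0.7859, 0.0008] [0.1289, 0.0007, 0.0308] | t 13.55 pos [0.5631 0.1306 0.1171] rpy [-3.14  -0.     1.969] F [ 0.2 -0.4 -0.4] gap 0.994 q [ 0.15  0.52  1.66 -0.    0.96 -0.25]
```

```bash
python3 -m crank '[[[0,-0.1,0,0.016,0,0,0.05],[0,-0.2,0,0.032,0,0,0.05],[0,-0.3,0,0.048,0,0,0.05],[0,-0.4,0,0.064,0,0.004,0.05],[0,-0.5,0,0.08,0,0.01,0.05],[0,-0.6,0,0.096,0,0.016,0.05],[0,-0.7,0,0.112,0,0.024,0.05],[0,-0.786,0,0.129,0.0007,0.031,0.05],[0,-0.786,0,0.129,0.0007,0.031,0.05],[0,-0.786,0,0.129,0.0007,0.031,0.05],[0,-0.786,0,0.129,0.0007,0.031,0.05],[0,-0.786,0,0.129,0.0007,0.031,0.05]]]'
python3 - <<'E'
from h import *
for i in range(2): env.grab_frame('side')
s=env.state();w=env.grab_frame('wrist');P=wcloud(w,s);cv2.imwrite('pics/w6.png',w['image'][...,::-1])
G=(P-G0)@R.from_euler("z",GY).as_matrix()*1000
hsv=cv2.cvtColor(w['image'],cv2.COLOR_RGB2HSV)
b=(w['depth']>0)&(G[...,2]>24)&(G[...,2]<42)&(abs(G[...,1])<60)&(G[...,0]<160)&(G[...,0]>-60)
m=b&(hsv[...,0]<22)&(hsv[...,1]>150)
for m in(b,m): r=cv2.minAreaRect(G[m][:,:2].astype(np.float32)); print(np.round(cv2.boxPoints(r),1).tolist())
go(*tool(g2w(-.006,0,.026),22.8,-45,.08))
go(*tool(g2w(-.006,0,.026),22.8,-45,.0))
E
```

```text
time: 14.55
tcp_pos: [0.5148, 0.2491, 0.0877]
tcp_rot: [3.141, 0.785, 1.967]
contact_force: [1.4, -0.8, -0.3]
finger_gap: 0.586
grip_force: 0.0
[[-32.900001525878906, 22.799999237060547], [-32.79999923706055, -21.299999237060547], [139.6999969482422, -21.200000762939453], [139.6999969482422, 23.0]]
[[1.7999999523162842, 22.700000762939453], [1.7999999523162842, -21.299999237060547], [138.89999389648438, -21.200000762939453], [138.89999389648438, 22.799999237060547]]
row [-0.0003, -0.0001, -0.0016] [0.0018, -0.0007, 0.0004] | t 14.7 pos [0.5148 0.2491 0.0879] rpy [3.14  0.785 1.966] F [-0.  -1.  -0.4] gap 0.586 q [ 0.7   0.74  1.61 -0.8   1.22  0.76]
row [-0.0003, -0.0001, -0.0016] [0.0018, -0.0007, 0.0804] | t 14.7 pos [0.5148 0.2491 0.0879] rpy [3.14  0.785 1.966] F [-0.  -1.  -0.4] gap 0.586 q [ 0.7   0.74  1.61 -0.8   1.22  0.76]
```

View pics/w6.png

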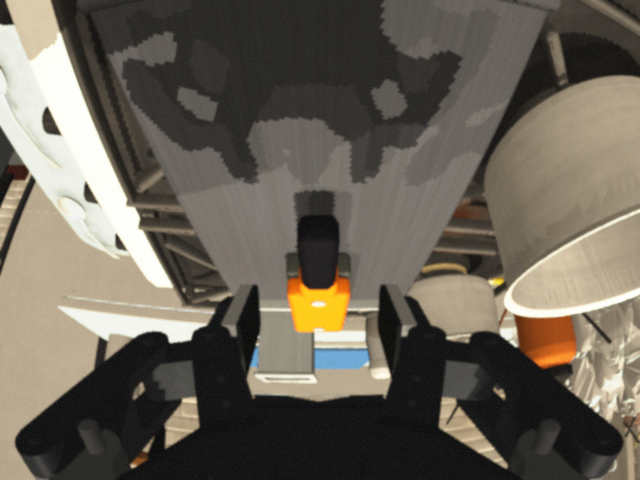

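```bash
python3 -m crank '[[[0,0,0,0.002,-0.0007,0.015,0.05],[0,0,0,0.002,-0.0007,0.03,0.05],[0,0,0,0.002,-0.0007,0.045,0.05],[0,0,0,0.002,-0.0007,0.06,0.05],[0,0,0,0.002,-0.0007,0.07,0.05],[0,0,0,0.002,-0.0007,0.077,0.05],[0,0,0,0.002,-0.0007,0.079,0.05],[0,0,0,0.002,-0.0007,0.079,0.05],[0,0,0,0.002,-0.0007,0.079,0.05]]]'
python3 -m crank '[[[0,0,0,0,0,0,0.03],[0,0,0,0,0,0,0.01],[0,0,0,0,0,0,0.005],[0,0,0,0,0,0,0.005],[0,0,0,0,0,0,0.005],[0,0,0,0,0,0,0.005]]]'
```

```text
time: 15.45
tcp_pos: [0.5349, 0.1996, 0.0303]
tcp_rot: [3.141, 0.786, 1.968]
contact_force: [0.8, -0.1, -0.0]
finger_gap: 0.581
grip_force: 0.0
time: 15.95
tcp_pos: [0.5349, 0.1998, 0.0305]
tcp_rot: [3.14, 0.786, 1.968]
contact_force: [-2.1, 4.1, 5.2]
finger_gap: 0.25
grip_force: 60.3
```

```bash
cat >> h.py <<'E'
CAD=np.array([.593,-.0432]); CYAW=26.6
def up(toez,cad=CAD,yaw=CYAW,lean=0):
    a=np.radians(yaw); y=np.array([np.cos(a),np.sin(a),0]); x=np.array([0,0,-1.]); r=R.from_matrix(np.c_[x,y,np.cross(x,y)])
    return np.r_[cad,toez+.05]-r.apply([0,0,.017]),r
E
python3 - <<'E'
from h import *
s=env.state(); rt=R.from_euler("xyz",s["tcp_rot"]); rs=R.from_euler("z",GY); ps=g2w(.092,0,0)
rel=rt.inv()*rs; pr=rt.inv().apply(ps-s["tcp_pos"]); np.savez("rel.npz",q=rel.as_quat(),p=pr); print(pr,rel.as_euler("xyz",degrees=True))
def tgt(p,r): q=r*rel.inv(); return p-q.apply(pr),q
go(*tgt(ps+[0,0,.10],rs*R.from_euler("y",40,degrees=True)))
go(*tgt(*up(.125)))
E
```

```text
[-0.0521098  -0.00021262  0.05336993] [ 179.92267788  -45.02824964 -179.95861627]
row [0.0002, 0.6981, 0.0007] [-0.1172, 0.0001, -0.0917] | t 15.95 pos [0.5349 0.1998 0.0305] rpy [3.14  0.786 1.968] F [-2.1  4.1  5.2] gap 0.25 q [ 0.62  0.81  1.66 -0.89  1.1   0.82]
row [0.0003, 1.5702, -0.0722] [-0.3179, -0.0414, 0.0081] | t 15.95 pos [0.5349 0.1998 0.0305] rpy [3.14  0.786 1.968] F [-2.1  4.1  5.2] gap 0.25 q [ 0.62  0.81  1.66 -0.89  1.1   0.82]
```

```bash
python3 -m crank '[[[0,0,0,-0.012,0,-0.009,0.005],[0,0.07,0,-0.024,0,-0.018,0.005],[0,0.14,0,-0.036,0,-0.028,0.005],[0,0.21,0,-0.048,0,-0.037,0.005],[0,0.28,0,-0.06,0,-0.046,0.005],[0,0.36,0,-0.071,0,-0.055,0.005],[0,0.44,0,-0.082,0,-0.064,0.005],[0,0.52,0,-0.094,0,-0.073,0.005],[0,0.61,0,-0.106,0,-0.082,0.005],[0,0.698,0,-0.117,0,-0.092,0.005],[0,0.698,0,-0.117,0,-0.092,0.005],[0,0.698,0,-0.117,0,-0.092,0.005]]]'
python3 - <<'E'
from h import *
z=np.load("rel.npz"); rel=R.from_quat(z["q"]); pr=z["p"]
p,r=up(.125); q=r*rel.inv(); go(p-q.apply(pr),q)
E
```

```text
time: 16.95
tcp_pos: [0.5417, 0.1821, 0.1777]
tcp_rot: [3.142, 0.09, 1.966]
contact_force: [-1.0, -0.5, -3.7]
finger_gap: 0.247
grip_force: 59.3
row [0.0234, 0.8742, -0.066] [-0.2171, -0.0404, -0.0527] | t 16.95 pos [0.5417 0.1821 0.1777] rpy [3.142 0.09  1.966] F [-1.  -0.5 -3.7] gap 0.247 q [ 0.29  0.43  1.64 -0.1   1.06 -0.06]
```

```bash
python3 -m crank '[[[0.002,0.08,-0.006,-0.01,-0.002,-0.03,0.005],[0.004,0.16,-0.012,-0.025,-0.005,-0.05,0.005],[0.006,0.24,-0.018,-0.045,-0.009,-0.055,0.005],[0.009,0.33,-0.025,-0.07,-0.013,-0.055,0.005],[0.011,0.42,-0.032,-0.095,-0.018,-0.055,0.005],[0.014,0.51,-0.039,-0.12,-0.023,-0.055,0.005],[0.016,0.6,-0.045,-0.145,-0.027,-0.055,0.005],[0.018,0.69,-0.052,-0.17,-0.032,-0.055,0.005],[0.021,0.78,-0.059,-0.195,-0.036,-0.053,0.005],[0.023,0.874,-0.066,-0.217,-0.04,-0.053,0.005],[0.023,0.874,-0.066,-0.217,-0.04,-0.053,0.005],[0.023,0.874,-0.066,-0.217,-0.04,-0.053,0.005]]]'
python3 - <<'E'
from h import *
for i in range(3): env.grab_frame('side')
z=np.load("rel.npz"); rel=R.from_quat(z["q"]); pr=z["p"]
p,r=up(.125); q=r*rel.inv(); go(p-q.apply(pr),q)
ims=[]
C=R.from_euler("z",CYAW-90,degrees=True).as_matrix(); o=np.r_[CAD,0]
for n in("scene","side"):
    k=env.grab_frame(n);P=(cloud(k)-o)@C*1000;hsv=cv2.cvtColor(k['image'],cv2.COLOR_RGB2HSV)
    ok=(k['depth']>0)&(abs(P[...,0])<80)&(abs(P[...,1])<80)
    rim=P[ok&(P[...,2]>85)&(P[...,2]<97)]; print(n,"rim x",np.percentile(rim[:,0],[1,99]).round(1),"y",np.percentile(rim[:,1],[1,99]).round(1))
    for lo in(105,125,145,165,185,205):
        m=P[ok&(P[...,2]>lo)&(P[...,2]<lo+20)]
        print(lo,len(m),np.percentile(m[:,0],[2,98]).round(1) if len(m) else"",np.percentile(m[:,1],[2,98]).round(1) if len(m) else "")
    b=ok&(P[...,2]>100)&(P[...,2]<240); print("toe z",P[b][:,2].min())
    ims.append(cv2.resize(k['image'][120:360,280:480],None,fx=2,fy=2,interpolation=2))
cv2.imwrite("pics/x7.png",np.hstack(ims)[...,::-1])
E
```

```text
time: 17.95
tcp_pos: [0.5861, -0.0282, 0.2459]
tcp_rot: [-3.132, -0.788, 2.028]
contact_force: [0.8, 1.0, -3.4]
finger_gap: 0.249
grip_force: 59.9
row [-0.0042, -0.0004, 0.0012] [-0.0012, -0.0015, -0.002] | t 18.1 pos [ 0.5863 -0.026   0.2491] rpy [-3.139 -0.785  2.036] F [ 0.5  0.3 -2.6] gap 0.25 q [-0.36  0.68  1.24  0.52  1.81 -0.85]
scene rim x [-30.8  27.8] y [-35.2  34. ]
105 0  
125 234 [-21.8  11. ] [-23.2  14.7]
145 266 [-21.6  10.6] [-23.5  14.4]
165 282 [-21.4  11.2] [-23.5  17.5]
185 298 [-21.3  11.6] [-23.3  12. ]
205 488 [-21.   11.6] [-23.   19.3]
toe z 125.46972330727962
side rim x [-27.   30.7] y [-34.1  35.9]
105 0  
125 393 [-17.3  15.1] [-22.5  18.3]
145 462 [-17.5  15.1] [-22.2  17.9]
165 480 [-17.   15.4] [-22.3  18.8]
185 494 [-17.   15.3] [-22.4  18.7]
205 576 [-17.3  15.7] [-22.1  18.3]
toe z 126.14363119364769
```

View pics/x7.png

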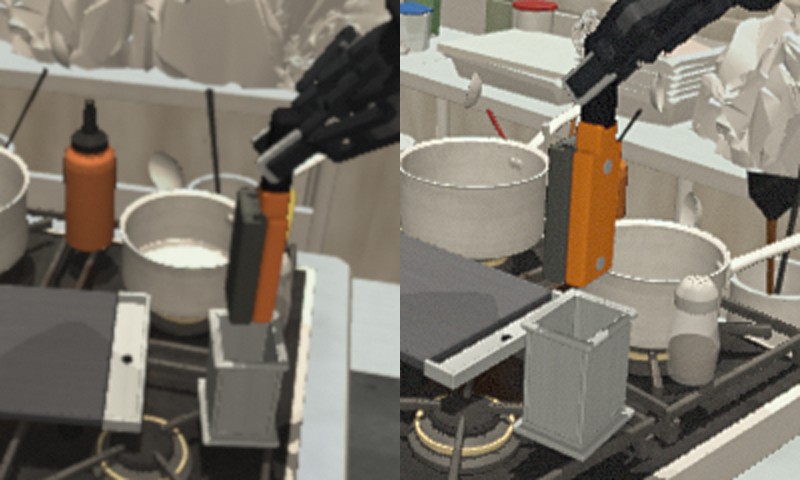

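```bash
python3 - <<'E'
from h import *
s=env.state(); r=R.from_euler("xyz",s["tcp_rot"]); cx=np.array([.448,-.894,0])
print(s["tcp_pos"],abs(s["joint_vel"]).max(),s["tcp_rot"])
for d in (0,.02,.06,.113): print(d,r.inv().apply(.0033*cx-[0,0,d]).round(4))
E
```

```text
[ 0.58641731 -0.02602782  0.24988128] 0.0059318242883767075 [ 3.14148954 -0.78500221  2.03830422]
0 [-0.0023 -0.     -0.0023]
0.02 [-0.0165 -0.      0.0118]
0.06 [-0.0447 -0.      0.0401]
0.113 [-0.0822 -0.      0.0776]
```

```bash
python3 -m crank '[[[0,0,0,-0.0023,0,-0.0023,0.005],[0,0,0,-0.0023,0,-0.0023,0.005],[0,0,0,-0.0059,0,0.0012,0.005],[0,0,0,-0.0094,0,0.0048,0.005],[0,0,0,-0.0129,0,0.0083,0.005],[0,0,0,-0.0165,0,0.0118,0.005],[0,0,0,-0.02,0,0.0154,0.005],[0,0,0,-0.0235,0,0.0189,0.005],[0,0,0,-0.0271,0,0.0225,0.005],[0,0,0,-0.0306,0,0.026,0.005],[0,0,0,-0.0341,0,0.0295,0.005],[0,0,0,-0.0377,0,0.033,0.005]]]'
python3 -m crank '[[[0,0,0,0,0,0,0.005],[0,0,0,0,0,0,0.005],[0,0,0,0,0,0,0.005]]]'
```

```text
time: 19.2
tcp_pos: [0.5882, -0.0303, 0.1992]
tcp_rot: [3.14, -0.786, 2.037]
contact_force: [0.3, -0.6, -2.9]
finger_gap: 0.243
grip_force: 59.9
time: 19.45
tcp_pos: [0.5883, -0.0303, 0.1999]
tcp_rot: [3.14, -0.786, 2.038]
contact_force: [-0.1, 0.0, -3.7]
finger_gap: 0.247
grip_force: 59.9
```

```bash
python3 -m crank '[[[0,0,0,-0.0035,0,0.0035,0.005],[0,0,0,-0.0075,0,0.0075,0.005],[0,0,0,-0.0115,0,0.0115,0.005],[0,0,0,-0.0155,0,0.0155,0.005],[0,0,0,-0.0195,0,0.0195,0.005],[0,0,0,-0.0235,0,0.0235,0.005],[0,0,0,-0.0275,0,0.0275,0.005],[0,0,0,-0.0315,0,0.0315,0.005],[0,0,0,-0.0355,0,0.0355,0.005],[0,0,0,-0.039,0,0.039,0.005],[0,0,0,-0.042,0,0.042,0.005],[0,0,0,-0.044,0,0.044,0.005]]]'
python3 -m crank '[[[0,0,0,0,0,0,0.005],[0,0,0,0,0,0,0.005],[0,0,0,0,0,0,0.005]]]'
```

```text
time: 20.45
tcp_pos: [0.5881, -0.0301, 0.1369]
tcp_rot: [3.141, -0.787, 2.037]
contact_force: [-0.5, -0.0, -3.2]
finger_gap: 0.247
grip_force: 59.9
time: 20.7
tcp_pos: [0.5883, -0.0302, 0.1378]
tcp_rot: [3.14, -0.786, 2.038]
contact_force: [-0.3, 0.2, -4.2]
finger_gap: 0.244
grip_force: 59.9
```

Freely in, about 3 mm above the floor; lower until it touches.

```bash
python3 -m crank '[[[0,0,0,-0.0007,0,0.0007,0.005],[0,0,0,-0.0014,0,0.0014,0.005],[0,0,0,-0.0018,0,0.0018,0.005],[0,0,0,-0.0018,0,0.0018,0.005]]]'
python3 -m crank '[[[0,0,0,-0.0006,0,0.0006,0.005],[0,0,0,-0.0006,0,0.0006,0.005],[0,0,0,-0.0006,0,0.0006,0.005]]]'
```

```text
time: 21.03
tcp_pos: [0.5882, -0.0301, 0.1349]
tcp_rot: [3.14, -0.786, 2.037]
contact_force: [0.3, 0.2, -2.7]
finger_gap: 0.254
grip_force: 60.1
time: 21.28
tcp_pos: [0.5883, -0.0302, 0.1348]
tcp_rot: [3.139, -0.787, 2.038]
contact_force: [-0.5, -1.1, 4.7]
finger_gap: 0.248
grip_force: 60.6
```

```bash
python3 -m crank '[[[0,0,0,0.0002,0,-0.0002,0.005],[0,0,0,0.0002,0,-0.0002,0.05],[0,0,0,0.0002,0,-0.0002,0.05],[0,0,0,0.0002,0,-0.0002,0.05],[0,0,0,0.0002,0,-0.0002,0.05],[0,0,0,0,0,-0.01,0.05],[0,0,0,0,0,-0.03,0.05],[0,0,0,0,0,-0.055,0.05],[0,0,0,0,0,-0.08,0.05],[0,0,0,0,0,-0.11,0.05],[0,0,0,0,0,-0.14,0.05],[0,0,0,0,0,-0.14,0.05]]]'
python3 - <<'E'
from h import *
for i in range(3): env.grab_frame('side')
go([.6,-.2,.3],down(0)); ims=[]
C=R.from_euler("z",CYAW-90,degrees=True).as_matrix(); o=np.r_[CAD,0]
for n in("scene","side"):
    k=env.grab_frame(n);W=cloud(k);P=(W-o)@C*1000
    ok=(k['depth']>0)&(abs(P[...,0])<60)&(abs(P[...,1])<60)
    for lo in(102,120,140,160,180):
        m=P[ok&(P[...,2]>lo)&(P[...,2]<lo+20)]
        print(n,lo,len(m),np.percentile(m[:,0],[2,98]).round(1) if len(m) else"",np.percentile(m[:,1],[2,98]).round(1) if len(m) else "",m[:,2].max() if len(m) else "")
    for t in("oil_bottle","shaker"):
        for r in env.cut_out(t,k)[:1]: q=W[r["region"]&(k["depth"]>0)]; print(t,round(r["score"],2),np.median(q,axis=0).round(3))
    ims.append(cv2.resize(k['image'][120:360,280:480],None,fx=2,fy=2,interpolation=2))
cv2.imwrite("pics/x8.png",np.hstack(ims)[...,::-1])
E
```

```text
time: 22.28
tcp_pos: [0.6345, -0.1225, 0.2373]
tcp_rot: [3.134, -0.78, 2.039]
contact_force: [-0.2, -0.6, 0.4]
finger_gap: 0.588
grip_force: 0.0
row [-0.1824, -0.7722, 0.4412] [0.0068, -0.0654, -0.0886] | t 22.43 pos [ 0.6325 -0.1189  0.2327] rpy [ 3.141 -0.787  2.037] F [-0.   0.6 -0.1] gap 0.582 q [-0.45  0.85  0.98  0.48  1.94 -0.89]
scene 102 387 [-12.6  19.6] [-22.7  20.8] 121.6483865160104
scene 120 157 [ 2.2 21.3] [-13.    5.4] 139.8764167502266
scene 140 144 [ 3.3 22.2] [-11.1   5.1] 159.92146034766364
scene 160 160 [ 4.2 23.3] [-11.5   4.2] 179.87329687604492
scene 180 118 [ 5.5 23.2] [-9.9 10.6] 186.02644216501173
oil_bottle 0.68 [0.746 0.191 0.083]
shaker 0.74 [ 0.706 -0.013  0.05 ]
side 102 431 [-8.4 24.2] [-22.3  15.4] 121.95265191358857
side 120 233 [ 7.1 25.1] [-11.9   8.3] 139.91897174787044
side 140 230 [ 7.9 26.1] [-10.3   7.9] 159.9864411471264
side 160 239 [ 8.8 27. ] [-10.4   6.9] 179.97462790235076
side 180 104 [ 9.8 26.3] [-9.8  8.1] 185.313623416128
oil_bottle 0.62 [0.751 0.187 0.102]
```

View pics/x8.png

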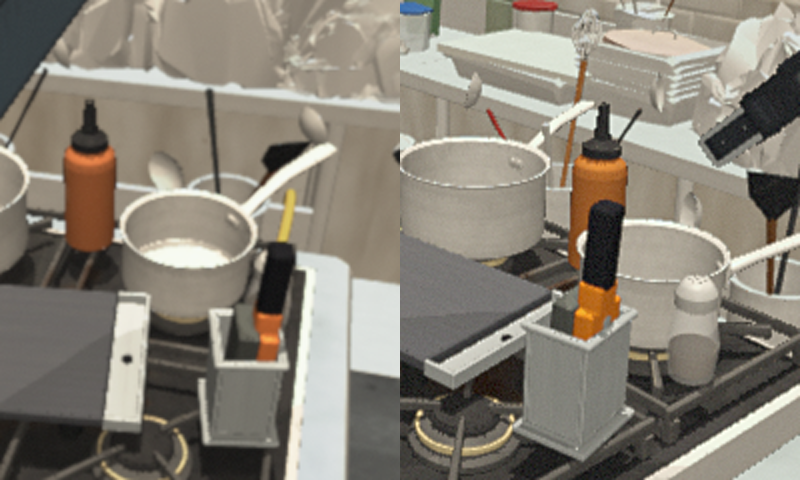

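```bash
python3 -c "
from station import env
print(env.finish_job())"
```

```text
the job is handed in; nothing more can be done
None
```

The job is handed in at about 22.6 s. I stroked the scourer from lip end to trough end in 4 s with a wrist reading of 6–10 N (about 9–13 N on the plate with the tool's weight). It now stands block-down in the caddy, leaning about 3°, and the bottle and shaker are where they were. My first close on the block missed above it and moved nothing.

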